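# Catch pen blanks from the feeder and weigh them

### The job

Pick up the catch pan by its handle and hold it up off the table under the lip of the tilted feeder chute, pushing it against the black bumper bar so that the gate opens, and keep it there until all four wooden blanks have slid into it. Then set the pan with the blanks flat and centred on the platform of the scale and let go. Do not drop any blank beside the pan, and do not knock the can, jar or tape core about.

Things in the scene. Friction and masses are not known exactly. Their poses are not given: they have to be found in the camera images.
- pan: Grey plastic catch pan, open box 130 (x) x 112 (y) x 65 mm high, walls and floor 4 mm, about 120 g. Origin: centre of its underside, z up. A black bar handle sticks out level from the middle of its -x side: 14 mm wide (y), from z = 35 to 61 mm, from the wall (x = -65 mm) to x = -169 mm; grip it from above around x = -115 mm.
- feeder: Gravity feeder fixed to the table: aluminium chute, 70 mm wide inside, rising at 32 degrees towards +x and open at its low (-x) end; four wooden blanks wait in it behind a steel gate blade. Grey legs (nearest at x = -15 mm, y = +-43 mm) on a base plate from x = -20 to 180 mm. Origin at table height, 100 mm behind (+x) the chute's lip; z up.
- chute_lip (a point): Middle of the lower end of the chute's floor, where blanks slide off towards the feeder's -x, 185 mm above the table; axes as the feeder's.
- bumper (a point): Middle of the axis of the black rubber bumper bar (16 mm thick, 64 mm long along feeder y) hanging under the chute on the gate's lever; at rest 111 mm above the table, 15 mm behind (feeder +x) the lip. Pushed level towards feeder +x it swings about a pivot 104 mm above and 49 mm further +x, dropping about 10 mm, against a light spring (1.2 to 3 N).
- gate (a joint): Gate lever angle, rad: 0 = shut (start), 0.5 = end stop. Above about 0.36 the blade is below the chute floor and the blanks slide off; 0.40 needs about 40 mm of bumper travel. Open, the blade's lower edge hangs to 140 mm above the table, just under the lip, so the pan's rim should stay below that. It springs shut when let go.
- scale: Low white bench scale fixed to the table, with a 150 x 150 mm steel platform and a lower display pod (28 mm high) on its -x side reaching x = -129 mm. Origin under the platform's centre at table height.
- platform (a point): Centre of the scale platform's top face, 45 mm above the table; axes as the scale's.
- can: Bystander: plain aluminium drink can, 66 mm diameter, 120 mm high, origin at the centre of its underside.
- jar: Bystander: glass jar with a metal lid, 76 mm diameter, 110 mm high, origin at the centre of its underside.
- tape: Bystander: flat cardboard ring (empty tape core), 90 mm outside, 24 mm high, lying on the table, origin at the centre of its underside.
- blank1: Wooden pen blank 60 x 24 x 20 mm with brass tube ends, about 22 g, number 1 counted up from the gate, lying across the chute. Origin at its centre; x along the slope (24 mm), y its length (60 mm), z its thickness (20 mm).
- blank2: Wooden pen blank 60 x 24 x 20 mm with brass tube ends, about 22 g, number 2 counted up from the gate, lying across the chute. Origin at its centre; x along the slope (24 mm), y its length (60 mm), z its thickness (20 mm).
- blank3: Wooden pen blank 60 x 24 x 20 mm with brass tube ends, about 22 g, number 3 counted up from the gate, lying across the chute. Origin at its centre; x along the slope (24 mm), y its length (60 mm), z its thickness (20 mm).
- blank4: Wooden pen blank 60 x 24 x 20 mm with brass tube ends, about 22 g, number 4 counted up from the gate, lying across the chute. Origin at its centre; x along the slope (24 mm), y its length (60 mm), z its thickness (20 mm).

How it is judged (in metres and radians):
On the way, in this order (a step that is already met when the one before it is completed fails the run):
1. the pan, held up off the table, pushes the bumper so that the gate is open (contact force between pan and feeder above 0.3 N and value of joint gate above 0.3 rad and height (world z) of pan above 0.03 m), for 0.05 s.
2. all four blanks are in the pan while it is still held up off the table near the chute (x of blank1 in the frame of pan between -0.06 and 0.06 m and y of blank1 in the frame of pan between -0.051 and 0.051 m and z of blank1 in the frame of pan between 0.005 and 0.075 m and x of blank2 in the frame of pan between -0.06 and 0.06 m and y of blank2 in the frame of pan between -0.051 and 0.051 m and z of blank2 in the frame of pan between 0.005 and 0.075 m and x of blank3 in the frame of pan between -0.06 and 0.06 m and y of blank3 in the frame of pan between -0.051 and 0.051 m and z of blank3 in the frame of pan between 0.005 and 0.075 m and x of blank4 in the frame of pan between -0.06 and 0.06 m and y of blank4 in the frame of pan between -0.051 and 0.051 m and z of blank4 in the frame of pan between 0.005 and 0.075 m and horizontal distance between pan and chute_lip below 0.15 m and height (world z) of pan above 0.03 m), for 0.2 s.
At the end, for the whole second after the job is handed in: All four blanks lie inside the pan; the pan stands flat (within 0.06 rad and 4 mm) and still on the scale's platform, its centre within 35 mm of the platform's centre (x of blank1 in the frame of pan between -0.06 and 0.06 m and y of blank1 in the frame of pan between -0.051 and 0.051 m and z of blank1 in the frame of pan between 0.005 and 0.075 m and x of blank2 in the frame of pan between -0.06 and 0.06 m and y of blank2 in the frame of pan between -0.051 and 0.051 m and z of blank2 in the frame of pan between 0.005 and 0.075 m and x of blank3 in the frame of pan between -0.06 and 0.06 m and y of blank3 in the frame of pan between -0.051 and 0.051 m and z of blank3 in the frame of pan between 0.005 and 0.075 m and x of blank4 in the frame of pan between -0.06 and 0.06 m and y of blank4 in the frame of pan between -0.051 and 0.051 m and z of blank4 in the frame of pan between 0.005 and 0.075 m and horizontal distance between pan and platform below 0.035 m and z of pan in the frame of platform between -0.004 and 0.004 m and angle between pan's own z axis and vertical below 0.06 rad and linear speed of pan below 0.02 m/s); the robot touches nothing.
It fails at once if a blank falls onto the table beside the pan ((height (world z) of blank1 below 0.035 m and not (x of blank1 in the frame of pan between -0.06 and 0.06 m and y of blank1 in the frame of pan between -0.051 and 0.051 m and z of blank1 in the frame of pan between 0.005 and 0.075 m)) or (height (world z) of blank2 below 0.035 m and not (x of blank2 in the frame of pan between -0.06 and 0.06 m and y of blank2 in the frame of pan between -0.051 and 0.051 m and z of blank2 in the frame of pan between 0.005 and 0.075 m)) or (height (world z) of blank3 below 0.035 m and not (x of blank3 in the frame of pan between -0.06 and 0.06 m and y of blank3 in the frame of pan between -0.051 and 0.051 m and z of blank3 in the frame of pan between 0.005 and 0.075 m)) or (height (world z) of blank4 below 0.035 m and not (x of blank4 in the frame of pan between -0.06 and 0.06 m and y of blank4 in the frame of pan between -0.051 and 0.051 m and z of blank4 in the frame of pan between 0.005 and 0.075 m))).
It fails at once if the can, jar or tape core is pushed more than 30 mm (distance of any of can, jar, tape from where it was at the start of the episode above 0.03 m).
It also fails if it takes over 58 s, if anything falls off the work surface, if the arm or the gripper's body presses on something with over 40 N, if the wrist force passes 120 N, or if a joint passes its speed limit or range.

### The arm

A 7-joint arm with a two-finger parallel gripper is mounted at the origin on the work surface. World frame = base frame: x ahead of the robot, y to its left, z up, the work surface at z = 0. Lengths are in mm, angles in rad, forces in N, time in s.
With the tool pointing down it reaches from about 400 to 850 mm from the base axis. Payload 4.4 kg.
Tool frame: the origin (TCP) lies on the centre line of the jaws, within the pads' length; the fingertips stand 17 mm ahead of it and the grasp point (between the pads) lies 2 mm behind it; z points along the fingers, y is the line along which they close (so a half turn about z gives the same grasp; the last joint's range is limited). The gripper opens to 94 mm and grips with 3 to 60 N. Pads are 16 mm wide; open, the fingers measure 119 mm over their backs; the gripper's body (75 mm by 177 mm) begins 78 mm behind the grasp point.
Start: joints at [-0.066, 0.628, 0.038, 1.517, -0.027, 0.996, -0.02], TCP at [650.014, 0.027, 222.478] pointing down, gripper open.
Joint ranges: [-3.06, 3.06], [-0.37, 2.12], [-1.25, 1.32], [0.18, 2.47], [-1.1, 4.24], [0.23, 1.98], [-2.94, 2.94]. Speed limits (rad/s): [2.57, 2.57, 3.14, 3.14, 3.14, 3.14, 3.14].

### API

Orientations are given as a unit quaternion [w, x, y, z].
In Python, from plant import status, vision, robot, regions_of, landmark_of gives the robot as it stands.
- The arm moves only by the tool move_arm, never from a script. Its argument "moves" is a list of rows, each a list of 7 numbers: the shift along the tool's x, y, z in cm, then the turn, a rotation vector about the tool's x, y, z in degrees, then the opening, from -1 (shut) to 1 (fully open). In form: [[dx, dy, dz, wx, wy, wz, gripper], ...]. A call has 1 to 10 rows; each row shifts and turns the commanded pose from where the row before left it, along the tool's axes as they then stand; what a row does not reach is not made up. A row lasts 1/8 s, in which the tool goes at most 62.5 mm and 10.7 degrees, less where a joint would pass 70% of its speed; a pose out of reach is approached as far as the arm can. A call with a gripper value outside its range is refused whole. The fingers move at their own pace and stop on an object; the grip force is fixed at half the most. Time passes only in rows, so rows that do not move let the fingers close. It gives the time, the measured TCP pose, the force, the opening and the grip force at its end, in the units of the state.
- status.get_state(): the state, without advancing time (a new reading comes with each control period).
- vision.snapshot(name): name is "scene" or "side" or "wrist"; returns a dict with "frame" (400x640x3 uint8, red, green, blue), "camera_matrix" (3x3 intrinsics, pixels), "k1" (the pictures are not rectified: a ray, as slopes to the right and down, at radius r is drawn at 1 + k1 r^2 times it, then the intrinsics apply), "view" (4x4, takes a point from world to camera coordinates). Camera axes: x right, y up, looking along -z (the intrinsics and any distortion apply to the point x, -y, -z); pixel columns grow to the right and rows downward; lengths in mm; the calibration is good to about 2 mm. A picture is of the moment at which its call begins. There is no depth.
- robot.sign_off(): hands the job in; it is judged then, once.
Trained networks look in the newest picture that a camera, given by its name, has taken for a name from the list of things; names that differ only in an ending like _2 or _b are one class to them, and where a whole thing is asked for, a point or a joint stands for the part that bears it (a point fixed in the world has none). Each returns a list of dicts, best first, with "conf" (0 to 1); they miss things now and then, are a little off and sometimes report something else, mostly with a low value. They report only what shows in the picture. A call takes as long as a camera call.
- regions_of(target, camera): "region" (400x640 bool, what is visible of it) and "location" ([row, column] in pixels, amid what is visible of it).
- landmark_of(target, camera): "location" ([row, column] in pixels: a listed point, or the origin of a listed thing).
The state is a dict: "time": time; "q": joint angles; "joint_velocities": joint speeds; "joint_torque": joint torques, N m; "tcp_pos": TCP position; "eef_rot": TCP orientation; "force": force on the tool from outside, world axes, zero at the start; "moment": the same for the moment, N m; "width": opening from 0.0 (shut) to 1.0 (fully open); "grasp_force": force on a finger pad.
Only numpy, scipy, OpenCV 4.12 (cv2) and the standard library are available. Lean on these libraries where they do the work, as an engineer would, in place of code of your own. Each camera call takes 0.05 s, during which the arm holds its last target. There are 200 camera calls.

## Working session

There is one attempt and no reset: what is moved stays moved. The work goes in short steps, Python scripts to look and compute and a tool call to move; the robot and the scene stay as the last step left them, time stands still between calls to the robot, and variables do not carry over. Pictures are saved under pics/ and viewed, at most 10 in all, crops included, and the job is handed in when it is done.

Besides the shell and the picture viewer there is one more tool, called after "Call:" by a JSON object that holds its "name" and its "arguments". move_arm: Moves the arm, as the interface text tells. Its arguments: {"type":"object","properties":{"moves":{"type":"array"}},"required":["moves"]}

```bash
mkdir -p pics; ls
cat > h.py <<'E'
import numpy as np, cv2
from plant import status, vision, robot, regions_of, landmark_of
def snap(n,save=None):
    s=vision.snapshot(n)
    if save: cv2.imwrite('pics/'+save,s['frame'][:,:,::-1])
    return s
def ray(s,rc):
    K=np.array(s['camera_matrix']);k=s['k1'];V=np.array(s['view'])
    u=np.array([(rc[1]-K[0,2])/K[0,0],(rc[0]-K[1,2])/K[1,1]]);p=u.copy()
    for _ in range(30): p=u/(1+k*(p@p))
    d=V[:3,:3].T@np.array([p[0],-p[1],-1]);o=-V[:3,:3].T@V[:3,3]
    return o,d/np.linalg.norm(d)
def proj(s,P):
    K=np.array(s['camera_matrix']);k=s['k1'];V=np.array(s['view'])
    c=V[:3,:3]@np.array(P,float)+V[:3,3];p=np.array([c[0],-c[1]])/-c[2];p=p*(1+k*(p@p))
    return np.array([K[1,1]*p[1]+K[1,2],K[0,0]*p[0]+K[0,2]])
def atz(s,rc,z):
    o,d=ray(s,rc);return o+d*(z-o[2])/d[2]
def tri(rs):
    A=0;b=0
    for o,d in rs:
        M=np.eye(3)-np.outer(d,d);A=A+M;b=b+M@o
    return np.linalg.solve(A,b)
E
cat > look.py <<'E'
from h import *
np.set_printoptions(precision=1,suppress=True)
S={n:snap(n,n+'0.png') for n in('scene','side','wrist')}
for t in ['pan','feeder','chute_lip','bumper','scale','platform','can','jar','tape','blank1','blank4']:
    rs=[]
    for n in S:
        L=landmark_of(t,n)
        for l in L[:2]: print(t,n,round(l['conf'],2),np.array(l['location']),'z0:',atz(S[n],l['location'],0))
        if L and L[0]['conf']>.5: rs.append(ray(S[n],L[0]['location']))
    if len(rs)>1: print('   TRI',tri(rs))
E
python3 look.py; python3 -c "
import cv2,numpy as np
a=[cv2.imread('pics/%s0.png'%n) for n in('scene','side')]
cv2.imwrite('pics/a.png',cv2.resize(np.vstack(a),(480,600)))"
```

```text
pics
pan scene 0.72 [337.2 220. ] z0: [ 557.3 -302.7    0. ]
pan side 0.61 [191.2 377.7] z0: [ 557.3 -295.1    0. ]
pan wrist 0.61 [389.  253.9] z0: [ 560.  -295.9    0. ]
   TRI [ 557.9 -301.3   -4.4]
feeder scene 0.86 [256.9 400.5] z0: [728.1  69.9   0. ]
feeder side 0.58 [250.5 263.6] z0: [721.3  71.5   0. ]
feeder side 0.33 [189. 274.] z0: [ 841. -161.    0.]
   TRI [725.6  70.1  -3.1]
chute_lip scene 0.85 [176.4 376.1] z0: [555.9 220.   -0. ]
chute_lip side 0.58 [209.5 289.5] z0: [748.1 -99.7   0. ]
   TRI [626.3  84.3 183.3]
bumper scene 0.72 [204.6 382.1] z0: [616.8 159.    0. ]
bumper side 0.58 [207.6 282.1] z0: [771.5 -97.2   0. ]
bumper side 0.57 [232.3 285.5] z0: [707.6 -13.1  -0. ]
   TRI [664.7  56.5 153.8]
scale side 0.7 [330.4 289.4] z0: [536.9 246.2   0. ]
platform scene 0.68 [155.5 378.5] z0: [520.4 280.6   0. ]
platform side 0.96 [316.  285.6] z0: [563.8 218.1   0. ]
platform wrist 0.21 [385.8 252.7] z0: [ 558.7 -290.4   -0. ]
   TRI [541.9 244.6  46. ]
can scene 0.45 [206.1 451.2] z0: [745.4 260.   -0. ]
can side 0.58 [298.8 213.3] z0: [736.5 256.4   0. ]
can wrist
[... 405 characters left out ...]
0: [554.2 237.    0. ]
blank1 scene 0.62 [173.4 385.1] z0: [567.6 242.2   0. ]
blank1 side 0.81 [206.4 286.2] z0: [ 763.9 -107.2    0. ]
blank1 side 0.78 [187.8 267.9] z0: [ 860.9 -157.5    0. ]
blank1 wrist 0.75 [ 81.9 363.7] z0: [693.2  93.9   0. ]
blank1 wrist 0.65 [ 88.4 420.5] z0: [752.2  87.9   0. ]
   TRI [645.7  84.9 196.8]
blank4 scene 0.63 [172.  379.5] z0: [554.2 237.    0. ]
blank4 scene 0.62 [173.4 385.1] z0: [567.6 242.2   0. ]
blank4 side 0.81 [206.4 286.2] z0: [ 763.9 -107.2    0. ]
blank4 side 0.78 [187.8 267.9] z0: [ 860.9 -157.5    0. ]
blank4 wrist 0.75 [ 81.9 363.7] z0: [693.2  93.9   0. ]
blank4 wrist 0.65 [ 88.4 420.5] z0: [752.2  87.9   0. ]
   TRI [645.7  84.9 196.8]
```

View pics/scene0.png

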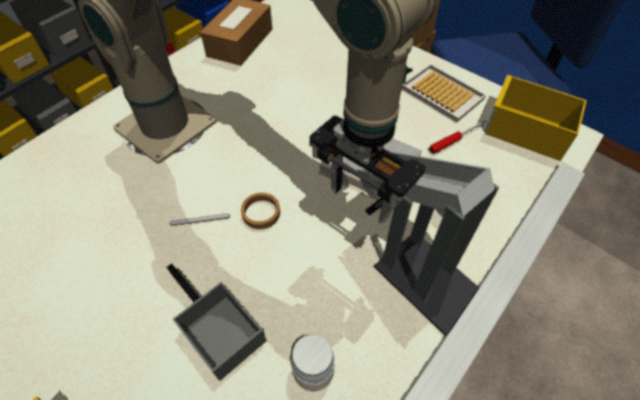

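View pics/side0.png

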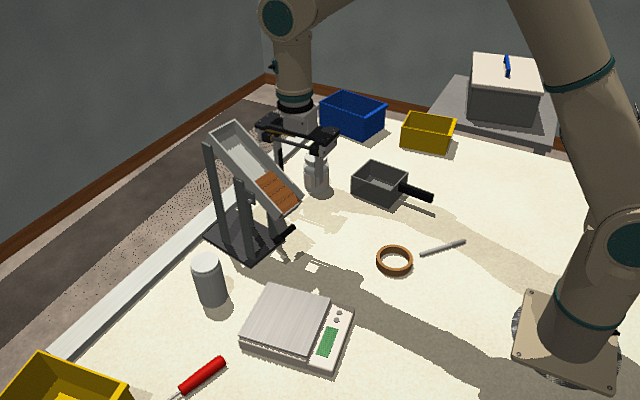

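The scene view shows the pan at about (337,220) with its handle pointing to (268,170), the tape at (210,260) and the jar at (360,312); the gripper hides the chute. The side view shows the chute lip at (210,295), the bumper at (235,285), the scale at (320,290) with its pod to the right, and the can at (280,208). Next I'll fit the yaws from the region masks.

```bash
cat > fit.py <<'E'
from h import *
from scipy.optimize import minimize
def box(x0,x1,y0,y1,z0,z1): return np.array([[x,y,z] for x in(x0,x1) for y in(y0,y1) for z in(z0,z1)],float)
PAN=[box(-65,65,-56,56,0,65),box(-169,-65,-7,7,35,61)]
SCALE=[box(-75,75,-75,75,0,45),box(-129,-75,-75,75,0,28)]
PLAT=[box(-75,75,-75,75,40,45)]
def render(s,parts,x,y,yaw,z=0):
    m=np.zeros((400,640),np.uint8);c,sn=np.cos(yaw),np.sin(yaw)
    for P in parts:
        W=np.c_[x+c*P[:,0]-sn*P[:,1],y+sn*P[:,0]+c*P[:,1],P[:,2]+z]
        q=np.array([proj(s,w)[::-1] for w in W])
        cv2.fillConvexPoly(m,cv2.convexHull((q*16).round().astype(np.int32)),1,shift=4)
    return m>0
def fit(obs,parts,x0,z=0):
    def f(p):
        return -sum((render(s,parts,*p[:2],p[2]/30,z)&m).sum()/(render(s,parts,*p[:2],p[2]/30,z)|m).sum() for s,m in obs)/len(obs)
    best=None
    for a in np.arange(-180,180,30):
        v=f([*x0,np.radians(a)*30])
        if best is None or v<best[0]: best=(v,a)
    p0=[*x0,np.radians(best[1])*30]
    for st in(12,4,2):
        r=minimize(f,p0,method='Nelder-Mead',options=dict(initial_simplex=np.array([p0]+[np.array(p0)+st*e for e in np.eye(3)])));p0=r.x
    return r.x[0],r.x[1],np.degrees(r.x[2]/30),-r.fun
E
cat > f1.py <<'E'
from fit import *
S={n:snap(n) for n in('scene','side')}
def ob(t,cams): 
    o=[]
    for n in cams:
        R=regions_of(t,n)
        print(t,n,[(round(r['conf'],2),int(r['region'].sum())) for r in R[:2]])
        if R and R[0]['conf']>.4:o.append((S[n],R[0]['region']))
    return o
o=ob('pan',('scene','side'))
print('pan',fit(o,PAN,(558,-301)),[fit([k],PAN,(558,-301)) for k in o])
o=ob('scale',('side',)); print('scale',fit(o,SCALE,(542,245)))
o=ob('can',('side','scene'));o=ob('jar',('side','scene'))
E
python3 f1.py
```

```text
pan scene [(0.79, 5162)]
pan side [(0.71, 2249), (0.56, 215)]
pan (np.float64(557.9857061091857), np.float64(-296.95799829166333), np.float64(-7.238047004627779), np.float64(0.9469582580340551)) [(np.float64(558.1208728473609), np.float64(-296.75795694282476), np.float64(-7.145147702221525), np.float64(0.9511340586391296)), (np.float64(557.8548789216068), np.float64(-296.819799390169), np.float64(-7.175066968447638), np.float64(0.9437211255774884))]
scale side [(0.83, 7304)]
scale (np.float64(544.927489295518), np.float64(246.47817373998186), np.float64(9.671010233567724), np.float64(0.9801512287334594))
can side [(0.73, 1515)]
can scene []
jar side [(0.79, 648), (0.36, 2325)]
jar scene [(0.89, 2022)]
```

```bash
cat > st.py <<'E'
from h import *
from scipy.spatial.transform import Rotation as R
np.set_printoptions(precision=2,suppress=True)
def go(target,yaw,pitch=0):
    """tool-axis shift (cm) and turn (deg) to reach TCP target (mm), tool y along pan y at yaw (deg)"""
    s=status.get_state();q=np.array(s['eef_rot']);r=R.from_quat(q[[1,2,3,0]])
    y=np.radians(yaw);X=np.array([np.cos(y),np.sin(y),0]);best=None
    for sg in(1,-1):
        g=R.from_matrix(np.c_[sg*X,np.cross([0,0,-1],sg*X),[0,0,-1]])
        w=np.degrees((r.inv()*g).as_rotvec())
        if best is None or np.linalg.norm(w)<np.linalg.norm(best): best=w
    print('t',s['time'],'tcp',np.array(s['tcp_pos']),'q',np.array(s['q']),'F',np.array(s['force']),'w',s['width'],s['grasp_force'])
    print('shift cm',r.inv().apply(np.array(target)-s['tcp_pos'])/10,'turn',best)
    print(r.as_matrix())
E
python3 -c "
from st import *
go([443.9,-282.4,150],-7.2)"
```

```text
t 2.25 tcp [650.01   0.05 222.48] q [-0.07  0.63  0.04  1.52 -0.03  1.   -0.02] F [-0.03  0.24 -0.64] w 0.9996139214923083 0.0
shift cm [-28.25 -20.61   7.25] turn [  0.   -0.  -82.8]
[[-0.  1.  0.]
 [ 1.  0.  0.]
 [ 0.  0. -1.]]
```

Call:
{"name": "move_arm", "arguments": {"moves": [[-2.8,-2.05,0.5,0,0,0,1],[-2.8,-2.05,0.5,0,0,0,1],[-2.8,-2.05,0.5,0,0,0,1],[-2.8,-2.05,0.5,0,0,0,1],[-2.8,-2.05,0.5,0,0,0,1],[-2.8,-2.05,0.5,0,0,0,1],[-2.8,-2.05,0.5,0,0,0,1],[-2.8,-2.05,0.5,0,0,0,1],[-2.8,-2.05,0.5,0,0,0,1],[-3,-2.15,0.5,0,0,0,1]]}}

```text
time: 3.5
tcp_pos: [443.6, -282.8, 172.5]
eef_rot: [0.0, 0.707, 0.707, 0.0]
force: [0.5, -0.8, 0.6]
width: 0.999
grasp_force: 0.0
```

Call:
{"name": "move_arm", "arguments": {"moves": [[0,0,0,0,0,-10.4,1],[0,0,0,0,0,-10.4,1],[0,0,0,0,0,-10.4,1],[0,0,0,0,0,-10.4,1],[0,0,0,0,0,-10.4,1],[0,0,0,0,0,-10.4,1],[0,0,0,0,0,-10.4,1],[0,0,0,0,0,-10,1],[0,0,0,0,0,0,1]]}}

```text
time: 4.62
tcp_pos: [444.0, -282.2, 172.5]
eef_rot: [0.0, 0.064, 0.998, 0.0]
force: [-0.1, -0.0, 0.1]
width: 1.001
grasp_force: 0.0
```

```bash
cat > f2.py <<'E'
from fit import *
from st import go
np.set_printoptions(precision=1,suppress=True)
S={n:snap(n,n+'1.png') for n in('scene','side','wrist')}
o=[(S[n],regions_of('pan',n)[0]['region']) for n in('side','wrist') if regions_of('pan',n)]
for k in o: print('pan',k[1].sum(),fit([k],PAN,(558,-297)))
o=[(S['scene'],R['region']) for R in regions_of('scale','scene')[:1]]+[(S['side'],R['region']) for R in regions_of('scale','side')[:1]]
print('scale',fit(o,SCALE,(545,246)),[fit([k],SCALE,(545,246)) for k in o])
for t in ['feeder','chute_lip','bumper','platform']:
    rs=[]
    for n in('scene','side'):
        for l in landmark_of(t,n)[:2]:
            print(t,n,round(l['conf'],2),np.array(l['location']),atz(S[n],l['location'],{'feeder':0,'chute_lip':185,'bumper':111,'platform':45}[t]))
go([443.9,-282.4,45],-7.2)
E
python3 f2.py
```

```text
pan 2237 (np.float64(557.1253158084729), np.float64(-295.4513870221022), np.float64(-7.224890923073276), np.float64(0.9371596145789695))
pan 16470 (np.float64(557.9542468234047), np.float64(-295.4304660951685), np.float64(-187.38757805900897), np.float64(0.6756261733595861))
scale (np.float64(544.4337701837611), np.float64(245.9810431637166), np.float64(9.762385509706789), np.float64(0.7847632511935434)) [(np.float64(541.8490416756713), np.float64(242.0512924464395), np.float64(9.357943525191207), np.float64(0.6071942446043166)), (np.float64(545.0522484228759), np.float64(246.20472165573463), np.float64(10.117201325667525), np.float64(0.9744939271255061))]
feeder side 0.8 [250.7 260.7] [727.5  75.6   0. ]
chute_lip scene 0.74 [174.8 375.9] [626.8  87.8 185. ]
chute_lip side 0.79 [209.4 286.4] [628.8  87.4 185. ]
bumper scene 0.59 [203.9 379.1] [647.   83.5 111. ]
bumper side 0.86 [232.9 286.9] [634.   85.6 111. ]
platform scene 0.56 [155.7 382.8] [548.6 250.6  45. ]
platform side 0.79 [311.8 288. ] [545.  233.4  45. ]
platform side 0.73 [197.  280.1] [769.5 -89.3  45. ]
t 5.475 tcp [ 444.  -282.   172.5] q [ 0.8  0.5 -0.4  1.9  0.3  0.7  1.7] F [0.3 0.1 0.3] w 0.9971854895229583 0.0
shift cm [ 0.  -0.  12.7] turn [ 0.  0. -0.]
[[-1.   0.1  0. ]
 [ 0.1  1.   0. ]
 [-0.   0.  -1. ]]
```

View pics/scene1.png

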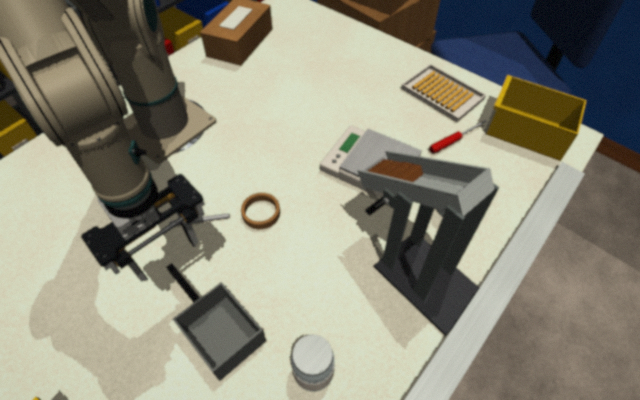

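The pan, scale and feeder fits agree between cameras. In the scene view the chute lip is at (175,376), the bumper at (206,377), and the handle tip at (268,172) lies between the fingers. Descending to grip.

Call:
{"name": "move_arm", "arguments": {"moves": [[0,0,2.5,0,0,0,1],[0,0,2.5,0,0,0,1],[0,0,2.5,0,0,0,1],[0,0,2.5,0,0,0,1],[0,0,1.5,0,0,0,1],[0,0,1.2,0,0,0,1],[0,0,0,0,0,0,0.3],[0,0,0,0,0,0,-1],[0,0,0,0,0,0,-1],[0,0,0,0,0,0,-1]]}}

```text
time: 6.72
tcp_pos: [444.3, -282.2, 45.9]
eef_rot: [0.0, 0.063, 0.998, -0.0]
force: [-0.2, -0.2, 0.0]
width: 0.612
grasp_force: 0.0
```

Call:
{"name": "move_arm", "arguments": {"moves": [[0,0,0,0,0,0,-1],[0,0,0,0,0,0,-1],[0,0,0,0,0,0,-1],[0,0,0,0,0,0,-1]]}}

```text
time: 7.22
tcp_pos: [444.0, -281.9, 45.5]
eef_rot: [0.0, 0.063, 0.998, 0.0]
force: [0.3, 0.3, 0.4]
width: 0.185
grasp_force: 0.0
```

Call:
{"name": "move_arm", "arguments": {"moves": [[0,0,0,0,0,0,-1],[0,0,0,0,0,0,-1],[0,0,0,0,0,0,-1]]}}

```text
time: 7.6
tcp_pos: [444.0, -281.9, 45.4]
eef_rot: [-0.0, 0.063, 0.998, 0.0]
force: [0.2, -0.8, -0.0]
width: 0.146
grasp_force: 30.0
```

Call:
{"name": "move_arm", "arguments": {"moves": [[0,0,-0.5,0,0,0,-1],[0,0,-1.5,0,0,0,-1],[0,0,-2,0,0,0,-1],[0,0,-2,0,0,0,-1],[0,0,-1,0,0,0,-1],[0,0,0,0,0,0,-1]]}}

```text
time: 8.35
tcp_pos: [444.4, -282.3, 116.4]
eef_rot: [0.001, 0.063, 0.998, -0.0]
force: [-0.6, -0.2, -1.9]
width: 0.149
grasp_force: 30.0
```

```bash
cat > f3.py <<'E'
from fit import *
from st import go
s=snap('side','side2.png');S={'side':s,'scene':snap('scene','scene2.png')}
st=status.get_state();z=st['tcp_pos'][2]-45.5
print(z)
for n in S:
    for R in regions_of('pan',n)[:1]: print(n,R['conf'],fit([(S[n],R['region'])],PAN,(558,-297),z))
# pre-position: pan centre 120 mm in front of contact
yaw=np.radians(-8);f=np.array([np.cos(yaw),np.sin(yaw)]);lip=np.array([627,86])
for d in(-78-65,):  # pan centre rel. lip
    p=lip+f*(d-115);print('pre tcp',p);go([*p,111],-8)
E
python3 f3.py
```

```text
69.72219742164032
side 0.86 (np.float64(559.4925896814067), np.float64(-299.814205722951), np.float64(-8.278759622130702), np.float64(0.8615323224261772))
scene 0.76 (np.float64(559.4116085101937), np.float64(-297.09043385112625), np.float64(-7.134366145523066), np.float64(0.9562055335968379))
pre tcp [371.51 121.91]
t 8.55 tcp [ 443.49 -281.74  114.85] q [ 0.74  0.63 -0.35  1.96  0.35  0.62  1.61] F [-0.09  0.45 -0.84] w 0.14854524334688657 29.99971479177475
shift cm [12.2  39.14  0.42] turn [ 0.03 -0.07  0.8 ]
[[-0.99  0.13 -0.  ]
 [ 0.13  0.99  0.  ]
 [ 0.    0.   -1.  ]]
```

View pics/side2.png

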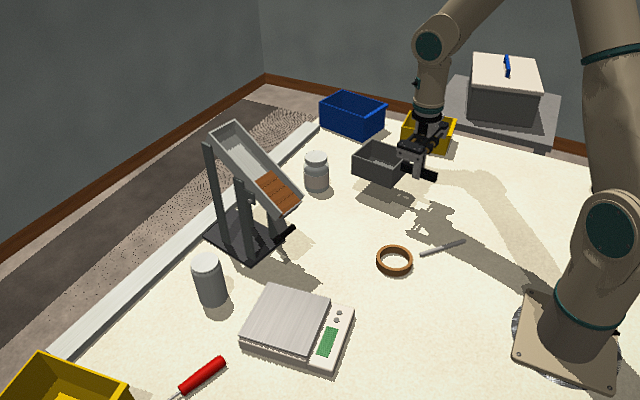

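The side view shows the pan lifted level at (160,378), with the bumper free at (233,287). Carrying it to a point in front of the bumper.

Call:
{"name": "move_arm", "arguments": {"moves": [[0.3,1.2,0.1,0,0,0.8,-1],[0.6,2.3,0.1,0,0,0,-1],[0.6,2.5,0.1,0,0,0,-1],[0.6,2.5,0.1,0,0,0,-1],[0.6,2.5,0,0,0,0,-1],[0.6,2.5,0,0,0,0,-1],[0.6,2.5,0,0,0,0,-1],[0.6,2.5,0,0,0,0,-1],[0.6,2.5,0,0,0,0,-1],[0.6,2.5,0,0,0,0,-1]]}}

```text
time: 9.8
tcp_pos: [419.3, -39.6, 111.3]
eef_rot: [-0.0, 0.07, 0.998, 0.0]
force: [1.0, 0.1, -0.6]
width: 0.149
grasp_force: 30.0
```

Call:
{"name": "move_arm", "arguments": {"moves": [[0.6,2.5,0,0,0,0,-1],[0.6,2.5,0,0,0,0,-1],[0.6,2.5,0,0,0,0,-1],[0.6,2.5,0,0,0,0,-1],[0.6,2.5,0,0,0,0,-1],[0.6,2.0,0,0,0,0,-1],[0.3,1.2,0,0,0,0,-1],[0,0,0,0,0,0,-1],[0,0,0,0,0,0,-1]]}}

```text
time: 10.92
tcp_pos: [403.2, 118.8, 111.4]
eef_rot: [-0.0, 0.07, 0.998, -0.0]
force: [-0.8, 0.2, -1.6]
width: 0.146
grasp_force: 30.0
```

```bash
cat > f4.py <<'E'
from fit import *
from st import go
np.set_printoptions(precision=1,suppress=True)
S={n:snap(n,n+'3.png') for n in('scene','side','wrist')}
z=status.get_state()['tcp_pos'][2]-45.5
for n in('scene','side'):
    for R in regions_of('pan',n)[:1]: print(n,R['conf'],fit([(S[n],R['region'])],PAN,(508,103),z))
for t,zz in(('chute_lip',185),('bumper',111),('feeder',0)):
    for n in S:
        for l in landmark_of(t,n)[:2]: print(t,n,round(l['conf'],2),np.array(l['location']),atz(S[n],l['location'],zz))
go([394.3,118.7,110],-8)
E
python3 f4.py; python3 -c "
import cv2,numpy as np
cv2.imwrite('pics/b3.png',np.vstack([cv2.resize(cv2.imread('pics/scene3.png')[100:300,180:540],None,fx=1.5,fy=1.5),cv2.resize(cv2.imread('pics/side3.png')[120:320,160:520],None,fx=1.5,fy=1.5)]))"
```

```text
scene 0.69 (np.float64(518.6088249069248), np.float64(102.53837028155264), np.float64(-8.06194911965893), np.float64(0.8475923328658251))
chute_lip scene 0.74 [175.6 378.7] [632.1  89.6 185. ]
chute_lip side 0.88 [211.2 289. ] [620.5  90.  185. ]
bumper scene 0.49 [203.5 382. ] [651.   88.1 111. ]
bumper side 0.85 [231.4 286.3] [637.9  81.9 111. ]
feeder scene 0.94 [256.4 400.8] [728.   71.3   0. ]
feeder side 0.68 [250.8 262.8] [722.5  73.4   0. ]
t 11.625 tcp [403.3 119.6 111.5] q [-0.2  0.5 -0.2  2.2  0.3  0.4  0.8] F [-0.   0.5 -1.5] w 0.1497584475718892 29.999724626541138
shift cm [ 0.9 -0.2  0.1] turn [ 0.  0. -0.]
[[-1.   0.1  0. ]
 [ 0.1  1.   0. ]
 [-0.   0.  -1. ]]
```

View pics/b3.png

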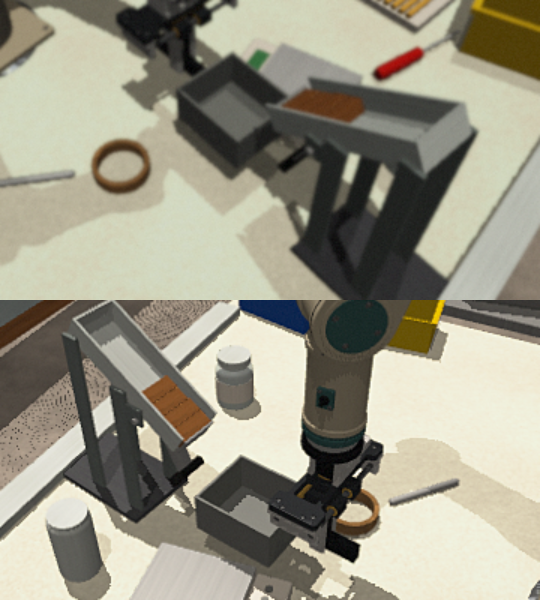

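The pan is lined up with the chute axis (in the side view, the top of the pan at (465,240) faces the bumper at (470,190)). About 51 mm to contact plus about 42 mm of push.

Call:
{"name": "move_arm", "arguments": {"moves": [[-1,0,0,0,0,0,-1],[-1.5,0,0,0,0,0,-1],[-1.5,0,0,0,0,0,-1],[-1.2,0,0,0,0,0,-1],[-1,0,0,0,0,0,-1],[-1,0,0,0,0,0,-1],[-1,0,0,0,0,0,-1],[-1.2,0,0,0,0,0,-1],[0,0,0,0,0,0,-1]]}}

```text
time: 12.75
tcp_pos: [497.4, 106.3, 111.4]
eef_rot: [0.0, 0.07, 0.998, 0.0]
force: [-2.1, 0.8, -2.0]
width: 0.144
grasp_force: 30.0
```

```bash
cat > f5.py <<'E'
from fit import *
import sys
from st import go
k=sys.argv[1]
S={n:snap(n,n+k+'.png') for n in('scene','side')}
cv2.imwrite('pics/c%s.png'%k,np.vstack([cv2.resize(S['scene']['frame'][100:300,260:520,::-1],None,fx=1.5,fy=1.5),cv2.resize(S['side']['frame'][120:320,160:420,::-1],None,fx=1.5,fy=1.5)]))
go([497,107,110],-8)
E
python3 f5.py 4
```

```text
t 12.85 tcp [495.88 106.48 111.28] q [-0.1   0.6  -0.25  2.01  0.27  0.56  0.9 ] F [-1.23 -0.14 -5.56] w 0.14126628042991268 30.00694066286087
shift cm [-0.1   0.07  0.13] turn [-0.01 -0.06  0.  ]
[[-0.99  0.14 -0.  ]
 [ 0.14  0.99 -0.  ]
 [ 0.   -0.   -1.  ]]
```

View pics/c4.png

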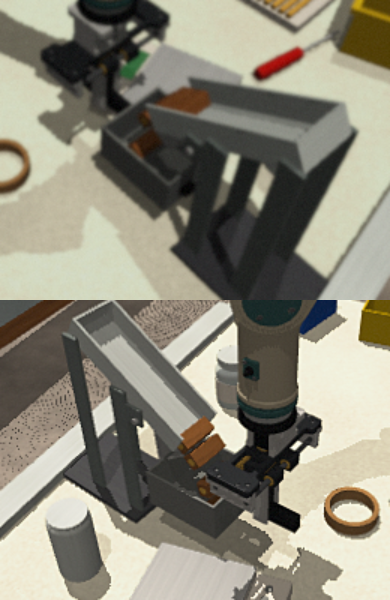

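The gate is open and the blanks are sliding in: one is in the pan at (145,145) in the top crop and others are leaving the lip at (200,440). Holding still.

Call:
{"name": "move_arm", "arguments": {"moves": [[0,0,0,0,0,0,-1],[0,0,0,0,0,0,-1],[0,0,0,0,0,0,-1],[0,0,0,0,0,0,-1],[0,0,0,0,0,0,-1],[0,0,0,0,0,0,-1],[0,0,0,0,0,0,-1],[0,0,0,0,0,0,-1]]}}

```text
time: 13.85
tcp_pos: [496.5, 106.5, 111.5]
eef_rot: [0.0, 0.07, 0.998, 0.0]
force: [-2.1, 0.1, -2.2]
width: 0.147
grasp_force: 30.0
```

```bash
python3 f5.py 5
```

```text
t 13.95 tcp [496.45 106.51 111.52] q [-0.1   0.6  -0.25  2.01  0.27  0.56  0.9 ] F [-1.53  0.39 -2.93] w 0.1430248809168759 29.999098777770996
shift cm [-0.05  0.06  0.15] turn [0.01 0.01 0.  ]
[[-0.99  0.14  0.  ]
 [ 0.14  0.99  0.  ]
 [-0.    0.   -1.  ]]
```

View pics/c5.png

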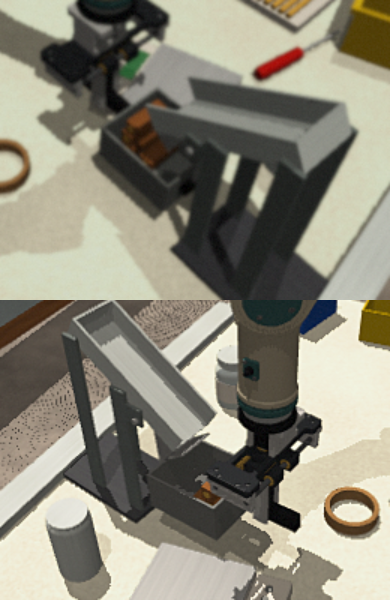

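The chute is empty and the blanks lie in the pan at (145,125) in the top crop. Retracting and lifting slightly.

Call:
{"name": "move_arm", "arguments": {"moves": [[0,0,0,0,0,0,-1],[0,0,0,0,0,0,-1],[0.5,0,0,0,0,0,-1],[1,0,0,0,0,0,-1],[1.3,0,0,0,0,0,-1],[1.3,0,0,0,0,0,-1],[1.3,0,0,0,0,0,-1],[1.3,0,0,0,0,0,-1],[1.3,0,0,0,0,0,-1],[1,0,0,0,0,0,-1]]}}

```text
time: 15.2
tcp_pos: [406.4, 119.2, 111.5]
eef_rot: [-0.0, 0.07, 0.998, 0.0]
force: [0.2, 0.3, -1.6]
width: 0.151
grasp_force: 30.0
```

Call:
{"name": "move_arm", "arguments": {"moves": [[0.3,0,-0.5,0,0,0,-1],[0,0,-0.5,0,0,0,-1],[0,0,-0.5,0,0,0,-1],[0,0,-0.3,0,0,0,-1],[0,0,0,0,0,0,-1],[0,0,0,0,0,0,-1]]}}

```text
time: 15.95
tcp_pos: [404.3, 119.3, 129.4]
eef_rot: [-0.0, 0.07, 0.998, -0.0]
force: [0.3, 0.1, -2.5]
width: 0.147
grasp_force: 30.0
```

```bash
cat > f6.py <<'E'
from fit import *
from st import go
S={n:snap(n,n+'6.png') for n in('scene','side','wrist')}
st=status.get_state();t=np.array(st['tcp_pos']);z=t[2]-45.5
for n in S:
    for R in regions_of('pan',n)[:1]: print(n,R['conf'],fit([(S[n],R['region'])],PAN,(515,104),z),'expected',t[:2]+115*np.array([.9903,-.139]))
    print(n,[(round(l['conf'],2),np.round(l['location'])) for l in regions_of('blank1',n)])
cv2.imwrite('pics/c6.png',np.vstack([S['wrist']['frame'][::,:,::-1][100:,:],cv2.resize(S['scene']['frame'][100:300,220:540,::-1],(640,300),interpolation=1)]))
go([431.6,226.6,128],9.7)
E
python3 f6.py
```

```text
scene 0.67 (np.float64(521.003534483266), np.float64(100.74200460281664), np.float64(-9.698262829912789), np.float64(0.6245503597122302)) expected [518.08 103.39]
scene [(0.68, array([164., 324.])), (0.66, array([165., 330.])), (0.66, array([142., 378.])), (0.59, array([150., 329.])), (0.54, array([171., 336.])), (0.46, array([171., 378.]))]
side 0.78 (np.float64(514.76576242985), np.float64(107.09323278048402), np.float64(-6.421364557574387), np.float64(0.6923917796239615)) expected [518.08 103.39]
side [(0.45, array([261., 335.]))]
wrist [(0.96, array([389., 320.]))]
t 16.4 tcp [404.31 119.46 129.45] q [-0.17  0.48 -0.25  2.22  0.26  0.47  0.81] F [-0.   -0.   -2.47] w 0.1508458626497731 29.99909520149231
shift cm [-1.21 10.99  0.14] turn [  0.   -0.  -17.7]
[[-0.99  0.14 -0.  ]
 [ 0.14  0.99  0.  ]
 [ 0.    0.   -1.  ]]
```

View pics/c6.png

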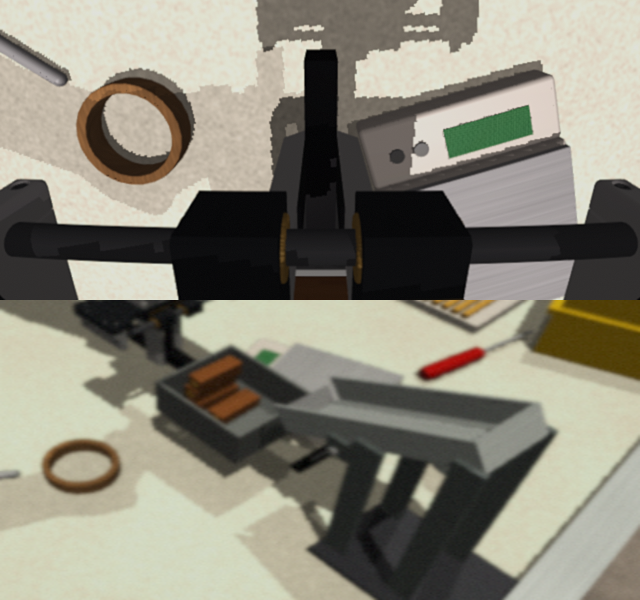

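All four blanks are in the pan (bottom crop around (225,385)). Moving over the scale and turning.

Call:
{"name": "move_arm", "arguments": {"moves": [[-0.1,0.7,0,0,0,0,-1],[-0.15,1.3,0,0,0,0,-1],[-0.15,1.5,0,0,0,0,-1],[-0.2,1.5,0,0,0,0,-1],[-0.2,1.5,0,0,0,0,-1],[-0.2,1.5,0,0,0,0,-1],[-0.1,1.3,0,0,0,0,-1],[-0.1,1.0,0,0,0,0,-1],[0,0.7,0,0,0,0,-1],[0,0,0,0,0,0,-1]]}}

```text
time: 17.65
tcp_pos: [431.4, 227.0, 129.4]
eef_rot: [-0.0, 0.07, 0.998, 0.0]
force: [0.3, -0.3, -1.0]
width: 0.148
grasp_force: 30.0
```

Call:
{"name": "move_arm", "arguments": {"moves": [[0,0,0,0,0,-2,-1],[0,0,0,0,0,-3.5,-1],[0,0,0,0,0,-4,-1],[0,0,0,0,0,-4,-1],[0,0,0,0,0,-3,-1],[0,0,0,0,0,-1.2,-1],[0,0,1,0,0,0,-1],[0,0,1,0,0,0,-1],[0,0,0.6,0,0,0,-1],[0,0,0,0,0,0,-1]]}}

```text
time: 18.9
tcp_pos: [431.0, 226.5, 102.8]
eef_rot: [-0.001, -0.085, 0.996, -0.0]
force: [-0.6, 0.2, -1.5]
width: 0.143
grasp_force: 30.0
```

```bash
sed -e "s/(515,104)/(545,246)/; s/.9903,-.139/.9857,.1685/; s/6.png/7.png/g; s/'wrist'\]\['frame'\]/'side']['frame']/; s/,128\]/,90.5]/" f6.py > f7.py; python3 f7.py
```

```text
scene 0.57 (np.float64(545.8649660055654), np.float64(242.43927626947016), np.float64(8.806304761997161), np.float64(0.5681581685744017)) expected [544.96 246.24]
scene [(0.64, array([147., 382.])), (0.52, array([142., 373.]))]
side 0.95 (np.float64(547.0521332597696), np.float64(245.83390156819263), np.float64(106.2101937478454), np.float64(0.61426708884336)) expected [544.96 246.24]
side [(0.68, array([307., 285.])), (0.49, array([346., 311.]))]
wrist 0.84 (np.float64(461.519210692326), np.float64(245.87535069409856), np.float64(161.63175226143392), np.float64(0.11256583897667419)) expected [544.96 246.24]
wrist [(0.63, array([389., 321.]))]
t 19.35 tcp [431.66 226.71 103.66] q [-0.34  0.6  -0.3   2.07  0.34  0.52  0.85] F [-0.41  0.08 -2.41] w 0.14514244051004974 29.99906212091446
shift cm [ 0.01 -0.01  1.32] turn [ 0.01  0.02 -0.01]
[[-0.99 -0.17  0.  ]
 [-0.17  0.99  0.  ]
 [-0.    0.   -1.  ]]
```

View pics/c7.png

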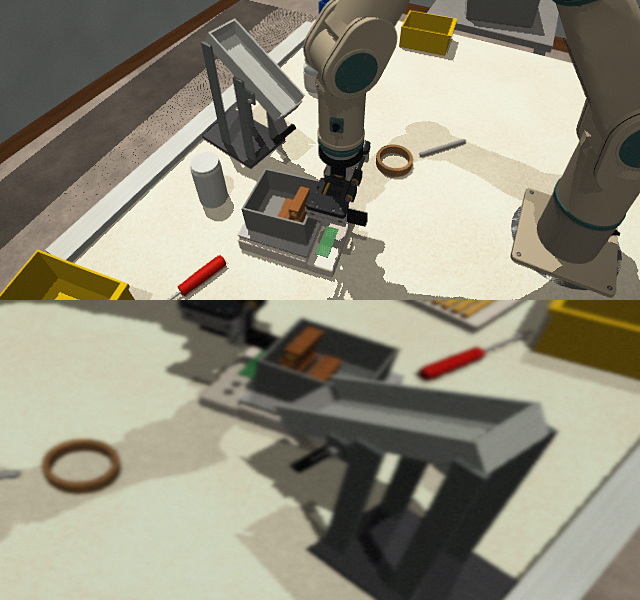

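The pan, with the blanks in it, hangs centred over the platform in the side view, pan at (210,280). Lowering gently.

Call:
{"name": "move_arm", "arguments": {"moves": [[0,0,0.4,0,0,0,-1],[0,0,0.3,0,0,0,-1],[0,0,0.2,0,0,0,-1],[0,0,0.2,0,0,0,-1],[0,0,0.1,0,0,0,-1],[0,0,0.1,0,0,0,-1],[0,0,0,0,0,0,-1],[0,0,0,0,0,0,-1]]}}

```text
time: 20.35
tcp_pos: [431.6, 226.8, 90.7]
eef_rot: [0.0, -0.085, 0.996, 0.0]
force: [-1.8, 0.5, 5.4]
width: 0.148
grasp_force: 30.0
```

Contact is felt (+5 N). Releasing and lifting off.

Call:
{"name": "move_arm", "arguments": {"moves": [[0,0,0,0,0,0,0],[0,0,0,0,0,0,0.2],[0,0,0,0,0,0,0.2],[0,0,0,0,0,0,0.2],[0,0,-1,0,0,0,0.2],[0,0,-2,0,0,0,0.2],[0,0,-2.5,0,0,0,0.2],[0,0,-2.5,0,0,0,0.2],[0,0,-2,0,0,0,0.2],[0,0,0,0,0,0,0.2]]}}

```text
time: 21.6
tcp_pos: [432.5, 227.2, 192.2]
eef_rot: [0.002, -0.084, 0.996, 0.001]
force: [0.1, 0.1, -0.2]
width: 0.599
grasp_force: 0.0
```

```bash
sed -e "s/7.png/8.png/g; s/z=t\[2\]-45.5/z=45/" f7.py > f8.py; python3 f8.py
```

```text
scene 0.75 (np.float64(546.4911289130689), np.float64(246.01022495863043), np.float64(9.9754317287556), np.float64(0.5904382470119522)) expected [544.47 245.69]
scene [(0.55, array([132., 371.])), (0.48, array([148., 362.])), (0.47, array([143., 378.])), (0.35, array([221., 429.]))]
side 0.8 (np.float64(544.3936056021546), np.float64(246.35231259727647), np.float64(9.81736369828901), np.float64(0.8258173618940248)) expected [544.47 245.69]
side [(0.87, array([306., 301.])), (0.75, array([310., 284.])), (0.67, array([345., 312.])), (0.51, array([316., 307.]))]
wrist 0.56 (np.float64(545.3596890604156), np.float64(246.94616600727085), np.float64(-170.79693061742856), np.float64(0.47041201575837166)) expected [544.47 245.69]
wrist [(0.77, array([283., 327.])), (0.66, array([303., 328.])), (0.53, array([325., 302.]))]
t 22.05 tcp [431.25 226.6  189.99] q [-0.27  0.47 -0.38  1.99  0.25  0.73  0.93] F [0.82 0.24 1.02] w 0.600593997655717 0.0
shift cm [-0.04 -0.    9.95] turn [-0.01 -0.06  0.01]
[[-0.99 -0.17 -0.  ]
 [-0.17  0.99 -0.  ]
 [ 0.   -0.   -1.  ]]
```

View pics/c8.png

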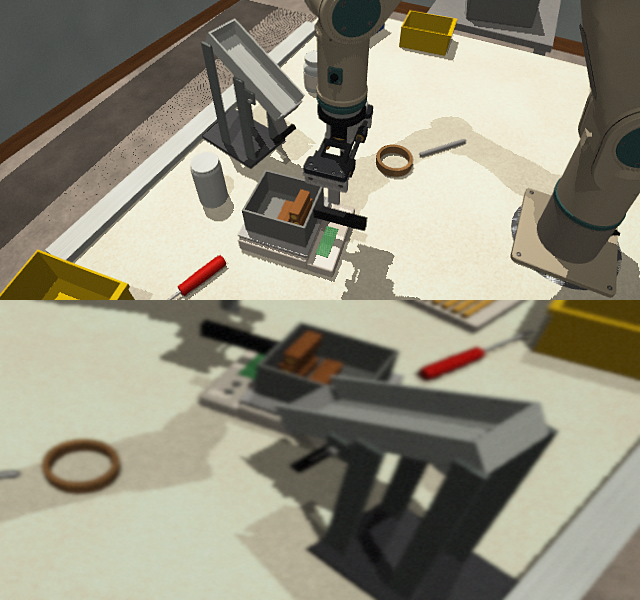

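The pan stands flat and centred on the scale with the blanks inside (side view, pan at (210,280)), and the gripper is clear. Handing in.

```bash
python3 -c "
from h import *
print(robot.sign_off())"
```

```text
the job is handed in; nothing more can be done
None
```

The pan, holding all four blanks, stands flat and released on the scale, within about 2 mm of the platform's centre by camera fit, and the job is handed in at about 22 s; the sign-off returned no verdict.

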